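# Feed the registration fence one true turn and lock it

## Task

Shift the registration fence by exactly one full true turn of the handwheel: turn the wheel clockwise (seen from above), feel where its slack ends and the screw begins to load, and count one full turn from there, without overrunning. Then let go of the wheel and swing the clamp handle clockwise all the way to its stop to lock the setting. Grip both handles lightly, never force them, and leave everything else on the table alone.

Things in the scene. Friction and masses are not known exactly. Their poses are not given: they have to be found in the camera images.
- feed: Registration feed, fixed to the table: grey bed plate 240 x 400 x 20 mm, origin under its centre. On it, in its frame: at (50, 120) mm a gearbox 76 mm square, top at 80 mm, with the handwheel on it; from there a lead screw towards -y; a carriage with the acrylic fence; at (30, -140) mm the clamp, whose handle reaches over the bed; in the (-x, -y) quarter a rubber mat with a cherry block.
- wheel: Dark steel handwheel, level, on an upright axis; origin on the axis under its hub, 96 mm above the table. Rim 124 mm across, top 19 mm above the origin; crank handle 55 mm off the axis on its -x. Clockwise from above feeds the fence. First it turns almost freely (under 2 N at the crank) for an unknown 0.5 to 3 rad of slack, then the screw loads it with about 7 to 11 N.
- crank_grip (a point): On the axis of the wheel's upright wooden crank handle, 18 mm in diameter, 52 mm long, standing from 120 to 172 mm above the table (this point at 150 mm). The sleeve spins on its pin, so it can be held in one attitude as the wheel goes round. A grip of 20 to 30 N is enough; over 45 N is too hard. It may start anywhere round the wheel.
- fence_end (a point): Middle of the -x end face of the translucent acrylic fence bar (160 x 30 x 12 mm, along the feed's x, top 68 mm above the table). Once the slack is gone the fence moves 2 mm per turn of the wheel (0.32 mm per rad) along the feed's -y; readings of this point are too coarse to set it by. If the wheel is turned back the fence stays for 3 rad of slack.
- lock_pivot (a point): On the clamp handle's upright axis, 82 mm above the table, at (30, -140) mm of the feed. The handle swings in a level circle about it.
- clamp_grip: The clamp handle's upright black grip: a round post 18 mm in diameter, 46 mm long, 65 mm from the clamp's axis; origin at the middle of its lower end, 78 mm above the table, z up along it. It takes about 3 N to swing, stays where it is left; the grip spins on its pin and wants no more than a light 20 to 30 N grip.
- lock (a joint): Angle of the clamp handle, rad: 0 when it points to the feed's -y (open), growing clockwise seen from above (towards the feed's -x), hard stop at 1.4 (locked). Starts at 0 to 0.25.
- cherry: Bystander: sanded cherry block 100 x 75 x 24 mm, loose on the feed's rubber mat, top 47 mm above the table; origin under its centre.
- gauge: Bystander: small steel setting block 30 x 30 x 20 mm, loose on the feed's bed in front of the gearbox; origin under its centre.
- ruler: Bystander: stainless steel ruler block 35 x 200 x 25 mm, loose; origin under its centre.
- tray: Bystander: red lacquered tool tray 200 x 260 x 30 mm with gravers in it; origin under its centre.
- baren: Bystander: round printing pad 120 mm across, 36 mm high; origin under its centre.
- inkjar: Bystander: closed glass jar 64 mm across, 60 mm high; origin under its centre.

How it is judged:
On the way, in this order (a step that is already met when the one before it is completed fails the run):
1. the wheel has been turned on until the fence has moved one true turn (2 mm, within 0.1 mm) (distance of fence_end from where it was at the start of the episode between 0.0019 and 0.0021 m), for 0.2 s.
2. the clamp handle has been swung to its stop (joint over 1.25 rad) (value of joint lock above 1.25 rad), for 0.2 s.
At the end, for the whole second after the job is handed in: The fence stands 2 mm (within 0.1 mm, about 0.3 rad of the wheel) from where it was at the start, and the clamp handle rests at its stop (over 1.25 rad) (all of step 1 and value of joint lock above 1.25 rad and velocity of joint lock between -0.05 and 0.05 rad/s); the robot touches nothing.
It fails at once if the fence overruns one true turn by more than 0.1 mm (distance of fence_end from where it was at the start of the episode above 0.0021 m).
It fails at once if the wheel or its crank is forced: contact of the fingers with it, grip and push together, over 110 N (contact force between the fingers and wheel above 110 N).
It fails at once if the clamp is forced: contact of the fingers with its grip over 110 N (contact force between the fingers and clamp_grip above 110 N).
It fails at once if a bystander is moved by more than 12 mm (distance of any of cherry, gauge, ruler, tray, baren, inkjar from where it was at the start of the episode above 0.012 m).
It also fails if it takes over 72 s, if anything falls off the work surface, if the arm or the gripper's body presses on something with over 40 N, if the wrist force passes 120 N, or if a joint passes its speed limit or range.

## Robot

A 7-joint arm with a two-finger parallel gripper is mounted at the origin on the work surface. World frame = base frame: x ahead of the robot, y to its left, z up, the work surface at z = 0. Lengths are in m, angles in rad, forces in N, time in s.
With the tool pointing down it reaches from about 0.4 to 0.875 m from the base axis. Payload 6.5 kg.
Tool frame: the origin (TCP) lies at the very end of the fingers, on their centre line; the grasp point (between the pads) lies 19 mm behind it (grip_point_offset is the distance from the TCP to the grasp point, in m); x points along the fingers, y is the direction in which the jaws open and shut, and the axes are right-handed (so a half turn about x gives the same grasp; the last joint's range is limited). The gripper opens to 85 mm and grips with 20 to 120 N. Pads are 22 mm wide; open, the fingers measure 114 mm over their backs; the gripper's body (76 mm by 85 mm) begins 54 mm behind the grasp point. The pads swing forward as they close: fully open they stand 13 mm farther back than shut.
Start: joints at [-1.416, 0.536, -0.004, 1.538, 0.003, 1.067, -0.071], TCP at [0.142, 0.634, 0.231] pointing down, gripper open.
Joint ranges: [-2.7, 2.7], [-0.37, 2.16], [-1.27, 1.26], [0.24, 2.4], [-1.31, 4.45], [0.19, 1.91], [-2.76, 2.76]. Speed limits (rad/s): [2.39, 2.39, 3.14, 3.14, 3.14, 3.14, 3.14].

## Interface

Orientations are given as a rotation vector (axis times angle).
In Python, from station import * gives the robot as it stands.
- The arm moves only by the tool arm_command, never from a script. Its argument "deltas" is one flat list of numbers, 5 for each row, row after row: the shift along the tool's x, y, z in mm, then the turn about the tool's x in degrees, then the finger opening in mm, from 0 to 85.4. In form: [dx, dy, dz, twist, gripper, dx, dy, dz, twist, gripper, ...]. A call has 1 to 20 rows; each row is the pose to reach, as a shift and turn from the pose commanded when the call began, along the tool's axes at that moment; what a row does not reach only later rows make up. A row lasts 1/10 s, in which the tool goes at most 50 mm and 8.59 degrees, less where a joint would pass 70% of its speed; a pose out of reach is approached as far as the arm can. A call with a gripper value outside its range is refused whole. The fingers move at their own pace and stop on an object; "force" is the grip in N (left out, the last holds). Time passes only in rows, so rows that repeat a pose let the fingers close. It gives the time, the measured TCP pose, the force and the opening at its end, in the units of the state.
- state(): the state, without advancing time (a new reading comes with each control period).
- snapshot(name): name is "scene" or "top"; returns a dict with "frame" (384x512x3 uint8, blue, green, red), "z_map" (384x512 float32, m along the optical axis (not along the pixel's ray), 0 where there is no reading), "fx", "fy", "cx", "cy" (pixels), "rvec" (rotation vector, rad) and "tvec" (3), from world to camera coordinates, as OpenCV has them. Camera axes: x right, y down, z forward; pixel columns grow to the right and rows downward; lengths in m; the calibration is good to about 2 mm. A picture is of the moment at which its call begins.
- job_done(): hands the job in, once; it reports no verdict.
The state is a dict: "t": time; "joint_positions": joint angles; "joint_vel": joint speeds; "tau": joint torques, N m; "tool_pos": TCP position; "orientation": TCP orientation; "ft_force": force on the tool from outside, world axes, zero at the start; "moment": the same for the moment, N m; "width": finger opening in m.
Only numpy, scipy, OpenCV 4.12 (cv2) and the standard library are available. Lean on these libraries where they do the work, as an engineer would, in place of code of your own. Each camera call takes 0.05 s, during which the arm holds its last target. There are 200 camera calls.

## Working session

There is one attempt and no reset: what is moved stays moved. The work goes in short steps, Python scripts to look and compute and a tool call to move; the robot and the scene stay as the last step left them, time stands still between calls to the robot, and variables do not carry over. Pictures are saved under pics/ and viewed, about 8 in all and at most 12, crops included, and the job is handed in when it is done.

Besides the shell and the picture viewer there is one more tool, called after "Call:" by a JSON object that holds its "fn" and its "kwargs", one argument or row to a line. arm_command: Moves the arm, as the interface text tells. Its arguments: {"type":"object","properties":{"deltas":{"type":"array"},"force":{"type":"number"}},"required":["deltas"]}

```bash
mkdir -p pics
python3 - <<'E'
from station import *
import cv2,numpy as np
s=state();print(s)
for n in("scene","top"):
    d=snapshot(n);np.savez(n+"0.npz",**d)
    cv2.imwrite(f"pics/{n}0.png",d["frame"])
    print(n,d["fx"],d["cx"],d["cy"],d["rvec"],d["tvec"])
E
```

```text
{'t': 0.0, 'joint_positions': array([-1.41617774,  0.53718851, -0.00445672,  1.53887437,  0.00261531,
        1.06730451, -0.07116323]), 'joint_vel': array([-0.00037976,  0.00152041, -0.00117466,  0.000807  , -0.00043545,
       -0.00103873,  0.00063349]), 'tau': array([ 5.92112701e-05, -5.83410180e+01,  1.04889549e+00, -2.59112442e+01,
        1.23972513e-02,  9.39427555e-03, -4.04755644e-05]), 'tool_pos': array([0.14224054, 0.63359141, 0.23039797]), 'orientation': array([ 0.1718742 ,  1.56390386, -0.17465583]), 'ft_force': array([ 0.07260974,  0.99870854, -0.2239415 ]), 'moment': array([-0.02954454, -0.02255958, -0.0077105 ]), 'width': 0.08536520454570662}
scene 382.1341605224099 254.61526985097004 188.67663583558837 [ 1.04279448  2.63411152 -0.79804977] [ 0.41317472 -0.26609296  1.5041427 ]
top 467.7020819453991 250.30993658219975 200.73576509504534 [ 2.15159631 -2.13900491  0.17740733] [-0.00502913  0.61871713  1.52542003]
```

View pics/scene0.png

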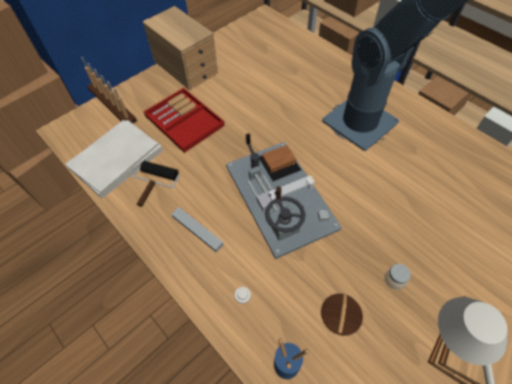

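View pics/top0.png

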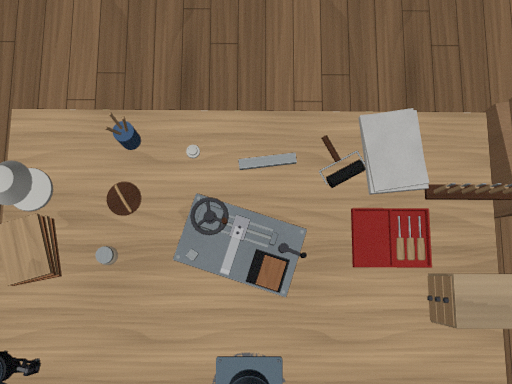

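The two views show the feed ahead of the base. In the top view the bed corners are near (198,195), (306,230), (287,294) and (174,262), the wheel is near (210,216), and the clamp grip is near (303,255). Next I'll enlarge this area and measure it.

```bash
cat > h.py <<'E'
import cv2,numpy as np
def ray(d,uv,z):
    """pixel -> world point on plane z"""
    R=cv2.Rodrigues(np.float64(d["rvec"]))[0];c=-R.T@np.float64(d["tvec"]).ravel()
    r=R.T@np.array([(uv[0]-d["cx"])/d["fx"],(uv[1]-d["cy"])/d["fy"],1])
    return c+r*(z-c[2])/r[2]
def cloud(d):
    R=cv2.Rodrigues(np.float64(d["rvec"]))[0];v,u=np.mgrid[:384,:512];z=d["z_map"]
    P=np.stack([(u-d["cx"])/d["fx"]*z,(v-d["cy"])/d["fy"]*z,z],-1)-np.float64(d["tvec"]).ravel()
    P=P@R;P[z==0]=np.nan;return P
def proj(d,p):
    return cv2.projectPoints(np.float64(p).reshape(-1,3),np.float64(d["rvec"]),np.float64(d["tvec"]),np.array([[d["fx"],0,d["cx"]],[0,d["fy"],d["cy"]],[0,0,1.]]),None)[0][:,0]
E
python3 - <<'E'
from h import *
for n,(x,y,w,h) in {"top":(165,180,150,120),"scene":(220,130,130,130)}.items():
    d=dict(np.load(n+"0.npz"));P=cloud(d);Z=P[...,2]
    cv2.imwrite(f"pics/c_{n}.png",cv2.resize(d["frame"][y:y+h,x:x+w],None,fx=4.6,fy=4.6,interpolation=cv2.INTER_CUBIC))
    m=np.zeros(Z.shape,bool);m[y:y+h,x:x+w]=1
    b=m&(Z>.012)&(Z<.19)
    q=P[b][:,:2].astype(np.float32);k,l,_=0,0,0
    r=cv2.minAreaRect(q);print(n,"bed rect",r)
    for lo,hi in((.107,.122),(.135,.18)):
        k,L,st,ce=cv2.connectedComponentsWithStats((m&(Z>lo)&(Z<hi)).astype(np.uint8))
        for i in range(1,k):
            Q=P[L==i]
            if len(Q)>3: print(lo,len(Q),ce[i],Q.mean(0).round(4),cv2.minEnclosingCircle(Q[:,:2].astype(np.float32)),Q[:,2].max())
E
```

```text
top bed rect ((0.5083222389221191, 0.01795421540737152), (0.416282594203949, 0.3277190923690796), 72.76490783691406)
0.107 561 [208.24955437 215.48484848] [0.5598 0.1337 0.1145] ((0.5601029396057129, 0.13130374252796173), 0.061407338827848434) 0.12186232360574699
0.135 34 [224.35294118 220.26470588] [0.5385 0.0795 0.1679] ((0.5395793914794922, 0.07996410131454468), 0.009149148128926754) 0.1788306417397477
scene bed rect ((0.43229275941848755, 0.0011634528636932373), (0.5667141675949097, 0.42580685019493103), 35.43000411987305)
0.107 20 [247.65 137.05] [ 0.4398 -0.1669  0.1148] ((0.4380180537700653, -0.16982966661453247), 0.009090954437851906) 0.12122738235024429
0.107 647 [284.82843895 213.91962906] [0.5629 0.1336 0.1144] ((0.5607337355613708, 0.13021160662174225), 0.06234064698219299) 0.12197729451209585
0.135 65 [277.93846154 191.30769231] [0.5432 0.0822 0.1597] ((0.5406253337860107, 0.08049473166465759), 0.009881988167762756) 0.17463940719758286
```

View pics/c_top.png

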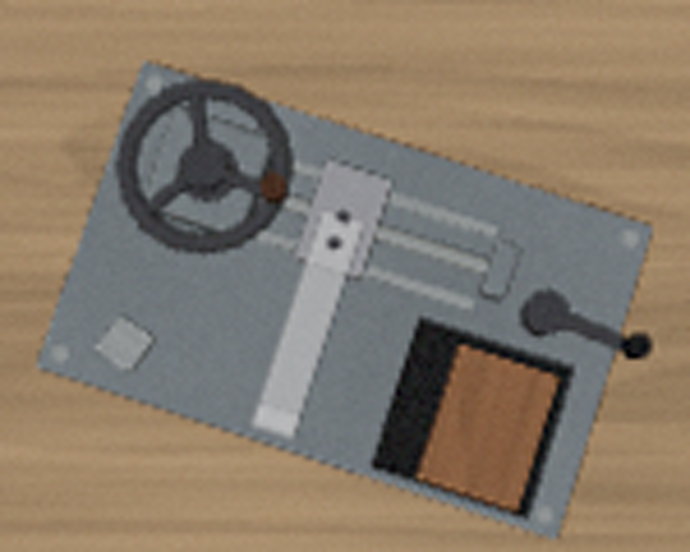

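View pics/c_scene.png

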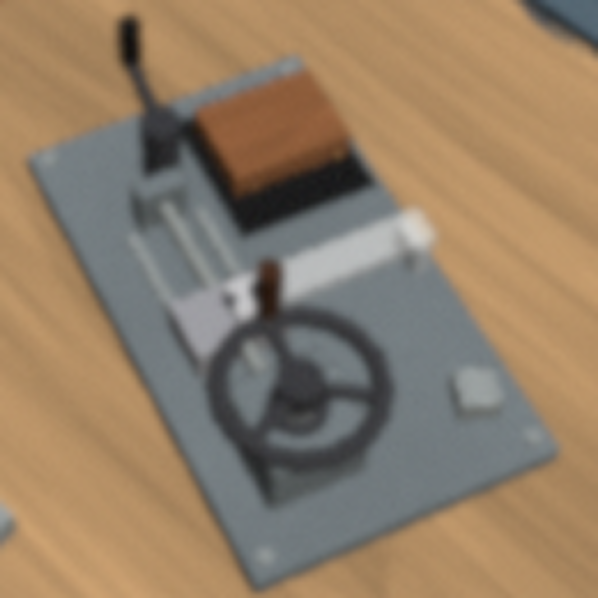

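Run:
```python
from h import *
d=dict(np.load("top0.npz"));s=dict(np.load("scene0.npz"))
px=lambda u,v,x,y:(x+(u+.5)/4.6-.5,y+(v+.5)/4.6-.5)
T=lambda u,v,z:ray(d,px(u,v,165,180),z)
S=lambda u,v,z:ray(s,px(u,v,220,130),z)
C=np.array([T(*c,.02) for c in((148,62),(652,230),(560,538),(40,370))])
C2=np.array([S(*c,.02) for c in((258,590),(30,158),(295,57),(558,455))])
for K in(C,C2):
    print(K.round(4)[:,:2].tolist(),np.linalg.norm(K-np.roll(K,-1,0),axis=1).round(3))
    o=K.mean(0);ey=(K[0]-K[1]+K[3]-K[2])[:2];ey/=np.linalg.norm(ey);ex=np.array([ey[1],-ey[0]])
    f=lambda x,y:o[:2]+ex*x/1e3+ey*y/1e3
    print("o",o.round(4),"ex",ex.round(3),"ey",ey.round(3),"yaw",np.degrees(np.arctan2(ex[1],ex[0])),"wheel",f(50,120).round(4),"pivot",f(30,-140).round(4))
print("crank",T(273,184,.172),S(270,266,.172)); print("clampgrip",T(637,345,.124),S(129,20,.124)); print("pivot T",T(546,312,.087))
from scipy.spatial.transform import Rotation as R
print(R.from_rotvec([0.1718742,1.56390386,-0.17465583]).as_matrix().round(4))
```

```text
[[0.6484, 0.1821], [0.5251, -0.1925], [0.3018, -0.123], [0.4201, 0.2555]] [0.394 0.234 0.397 0.24 ]
o [0.4739 0.0305 0.02  ] ex [ 0.952 -0.306] ey [0.306 0.952] yaw -17.792131175285043 wheel [0.5582 0.1295] pivot [ 0.4597 -0.112 ]
[[0.652, 0.189], [0.5276, -0.1894], [0.305, -0.1191], [0.4295, 0.2606]] [0.398 0.233 0.4   0.234]
o [0.4785 0.0353 0.02  ] ex [ 0.95  -0.312] ey [0.312 0.95 ] yaw -18.172252441651544 wheel [0.5634 0.1337] pivot [ 0.4633 -0.1071]
crank [0.54008547 0.08053707 0.172     ] [0.53868197 0.07856358 0.172     ]
clampgrip [ 0.43637921 -0.16763382  0.124     ] [ 0.43555856 -0.17112202  0.124     ]
pivot T [ 0.46060109 -0.10843833  0.087     ]
[[-3.000e-04  2.189e-01  9.757e-01]
 [-1.800e-03  9.757e-01 -2.189e-01]
 [-1.000e+00 -1.800e-03  1.000e-04]]
```

Call:
{"fn": "arm_command", "kwargs": {
  "deltas": [0, -150, 170, 0, 85, 0, -300, 340, 0, 85, 0, -453, 509, 0, 85, 0, -453, 509, 0, 85, 0, -453, 509, 0, 85, 0, -453, 509, 0, 85, 0, -453, 509, 0, 85, 0, -453, 509, 0, 85, 0, -453, 509, 0, 85, 0, -453, 509, 0, 85, 0, -453, 509, 0, 85, 0, -453, 509, 0, 85, 0, -453, 509, 0, 85, 0, -453, 509, 0, 85, 0, -453, 509, 0, 85, 0, -453, 509, 0, 85, 0, -453, 509, 0, 85, 0, -453, 509, 0, 85, 0, -453, 509, 0, 85, 0, -453, 509, 0, 85],
  "force": 28
}}

```text
t: 2.1
tool_pos: [0.5396, 0.0815, 0.2314]
orientation: [0.173, 1.564, -0.172]
ft_force: [0.6, -0.2, 0.2]
width: 0.085
```

Call:
{"fn": "arm_command", "kwargs": {
  "deltas": [0, -2, 0, 0, 60, 30, -2, 0, 0, 60, 60, -2, 0, 0, 60, 85, -2, 0, 0, 60, 100, -2, 0, 0, 60, 100, -2, 0, 0, 60]
}}

```text
t: 2.7
tool_pos: [0.5377, 0.0784, 0.1293]
orientation: [0.172, 1.568, -0.175]
ft_force: [-1.2, -0.5, -0.4]
width: 0.0599
```

Run:
```python
from station import *
from h import *
a=[]
for n,(x,y,w,h) in {"top":(165,180,100,90),"scene":(240,150,100,90)}.items():
    d=snapshot(n); a.append(cv2.resize(d["frame"][y:y+h,x:x+w],None,fx=4,fy=4,interpolation=cv2.INTER_CUBIC))
cv2.imwrite("pics/g1.png",np.hstack(a)); s=state();print(s['tool_pos'],s['ft_force'],s['width'])
```

```text
[0.53958504 0.0787003  0.1316878 ] [-0.26240622  0.2927744  -0.3323363 ] 0.06002593487631021
```

View pics/g1.png

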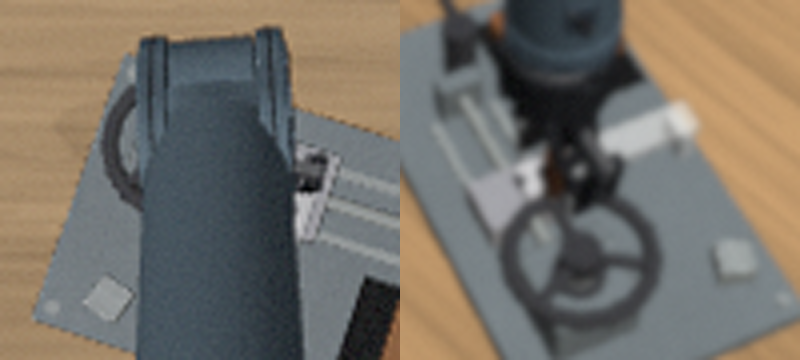

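The fingers stand beside the brown handle, which shows at about (555,170) in the right crop. I'll close and see if the opening stops at the 18 mm diameter.

Call:
{"fn": "arm_command", "kwargs": {
  "deltas": [0, 0, 0, 0, 30, 0, 0, 0, 0, 10, 0, 0, 0, 0, 10, 0, 0, 0, 0, 10, 0, 0, 0, 0, 10],
  "force": 28
}}

```text
t: 3.3
tool_pos: [0.5399, 0.0791, 0.132]
orientation: [0.174, 1.563, -0.173]
ft_force: [-0.9, 0.4, 3.9]
width: 0.0169
```

Opening 16.9 mm, so the handle is held. Next, a table of crank positions in the tool's y/z axes. Tool x points down, so y→z is clockwise from above.

```bash
python3 - <<'E'
import numpy as np
for p in range(0,561,6):
    a=np.radians(189+p);print(p,round(55*np.cos(a)+54.3),round(55*np.sin(a)+8.6),end=' | ')
E
cat > f.py <<'E'
from station import *
import numpy as np
s=state();W=np.array([.5601,.13]);r=s['tool_pos'][:2]-W;y=np.array([.2189,.9757]);z=np.array([.9757,-.2189])
a=np.degrees(np.arctan2(r@z,r@y))-189;u=r/np.linalg.norm(r);t=np.array([u[1],-u[0]])
F=s['ft_force'][:2];print('t',s['t'],'phi',a%360,'r',np.linalg.norm(r),'Frad',F@u,'Ftan',F@t,'F',s['ft_force'],'w',s['width'])
E
python3 f.py
```

```text
0 0 0 | 6 1 -6 | 12 3 -11 | 18 5 -16 | 24 8 -21 | 30 12 -26 | 36 15 -30 | 42 20 -34 | 48 24 -38 | 54 29 -40 | 60 35 -43 | 66 40 -45 | 72 46 -46 | 78 51 -46 | 84 57 -46 | 90 63 -46 | 96 69 -45 | 102 74 -43 | 108 79 -40 | 114 84 -38 | 120 89 -34 | 126 93 -30 | 132 97 -26 | 138 100 -21 | 144 103 -16 | 150 106 -11 | 156 107 -6 | 162 109 0 | 168 109 6 | 174 109 11 | 180 109 17 | 186 107 23 | 192 106 28 | 198 103 34 | 204 100 39 | 210 97 43 | 216 93 47 | 222 89 51 | 228 84 55 | 234 79 58 | 240 74 60 | 246 69 62 | 252 63 63 | 258 57 64 | 264 51 64 | 270 46 63 | 276 40 62 | 282 35 60 | 288 29 58 | 294 24 55 | 300 20 51 | 306 15 47 | 312 12 43 | 318 8 39 | 324 5 34 | 330 3 28 | 336 1 23 | 342 0 17 | 348 -1 11 | 354 -1 6 | 360 0 0 | 366 1 -6 | 372 3 -11 | 378 5 -16 | 384 8 -21 | 390 12 -26 | 396 15 -30 | 402 20 -34 | 408 24 -38 | 414 29 -40 | 420 35 -43 | 426 40 -45 | 432 46 -46 | 438 51 -46 | 444 57 -46 | 450 63 -46 | 456 69 -45 | 462 74 -43 | 468 79 -40 | 474 84 -38 | 480 89 -34 | 486 93 -30 | 492 97 -26 | 498 100 -21 | 504 103 -16 | 510 106 -11 | 516 107 -6 | 522 109 0 | 528 109 6 | 534 109 11 | 540 109 17 | 546 107 23 | 552 106 28 | 558 103 34 | t 3.3 phi 359.9552273311899 r 0.05479344713216318 Frad -0.08458713818281219 Ftan 0.9736503461028507 F [-0.87413666  0.4370756   3.85115121] w 0.016851024835981308
```

Call:
{"fn": "arm_command", "kwargs": {
  "deltas": [0, 1, -6, 0, 10, 0, 3, -11, 0, 10, 0, 6, -16, 0, 10, 0, 8, -21, 0, 10]
}}

```text
t: 3.7
tool_pos: [0.5209, 0.0916, 0.1319]
orientation: [0.174, 1.562, -0.173]
ft_force: [2.9, 1.9, 4.5]
width: 0.0171
```

```bash
python3 f.py
```

```text
t 3.7 phi 23.884994840590025 r 0.05488133757191569 Frad -3.372898671285243 Ftan -0.7139670325489522 F [2.90711908 1.85333564 4.45389568] w 0.017124639407185102
```

Call:
{"fn": "arm_command", "kwargs": {
  "deltas": [0, 4, -5, 0, 10, 0, 7, -9, 0, 10]
}}

```text
t: 3.9
tool_pos: [0.5137, 0.1006, 0.1319]
orientation: [0.174, 1.562, -0.173]
ft_force: [3.4, 1.0, 4.8]
width: 0.0172
```

```bash
python3 f.py
```

```text
t 3.9 phi 35.99022782410316 r 0.05497763311426106 Frad -3.414952840161899 Ftan -0.9490285024236975 F [3.39248716 1.02644477 4.79133786] w 0.01723043062418708
```

Call:
{"fn": "arm_command", "kwargs": {
  "deltas": [0, 5, -4, 0, 10, 0, 9, -8, 0, 10]
}}

```text
t: 4.1
tool_pos: [0.5083, 0.1112, 0.1319]
orientation: [0.174, 1.561, -0.172]
ft_force: [5.2, 0.6, 2.1]
width: 0.0171
```

```bash
python3 f.py
```

```text
t 4.1 phi 48.4016491994131 r 0.05507259299378605 Frad -5.065721950163124 Ftan -1.2316694726027784 F [5.18194416 0.57096701 2.05172868] w 0.01710832126880496
```

Call:
{"fn": "arm_command", "kwargs": {
  "deltas": [0, 5, -2, 0, 10, 0, 11, -5, 0, 10]
}}

```text
t: 4.3
tool_pos: [0.5055, 0.1224, 0.1318]
orientation: [0.174, 1.563, -0.174]
ft_force: [2.2, 0.1, 5.0]
width: 0.0175
```

```bash
python3 f.py
```

```text
t 4.3 phi 60.47560222228924 r 0.055103961412000614 Frad -2.1822809237833822 Ftan -0.23044641808787733 F [2.19326918 0.07089361 5.03605762] w 0.01751812073409964
```

Call:
{"fn": "arm_command", "kwargs": {
  "deltas": [0, 5, -2, 0, 10, 0, 11, -3, 0, 10]
}}

```text
t: 4.5
tool_pos: [0.505, 0.1339, 0.1317]
orientation: [0.173, 1.563, -0.174]
ft_force: [1.3, -0.9, 6.7]
width: 0.0174
```

```bash
python3 f.py
```

```text
t 4.5 phi 72.3555381349193 r 0.05523504558803523 Frad -1.3374332482161586 Ftan -0.8263706089925937 F [ 1.27652159 -0.91766481  6.70433361] w 0.017440644401884493
```

Call:
{"fn": "arm_command", "kwargs": {
  "deltas": [0, 5, 0, 0, 10, 0, 11, 0, 0, 10]
}}

```text
t: 4.7
tool_pos: [0.5068, 0.1446, 0.1317]
orientation: [0.173, 1.564, -0.174]
ft_force: [-1.5, -0.6, 9.6]
width: 0.0175
```

```bash
python3 f.py
```

```text
t 4.7 phi 83.63321419898182 r 0.05524476536252424 Frad 1.3437514080937552 Ftan -0.9408609856202895 F [-1.54418314 -0.55352115  9.62262138] w 0.017488846821722595
```

Call:
{"fn": "arm_command", "kwargs": {
  "deltas": [-1, 6, 0, 0, 10, -1, 12, 1, 0, 10]
}}

```text
t: 4.9
tool_pos: [0.5109, 0.1552, 0.132]
orientation: [0.173, 1.563, -0.175]
ft_force: [4.9, -2.9, 0.0]
width: 0.0174
```

```bash
python3 f.py
```

```text
t 4.9 phi 95.40954554898099 r 0.05530087493170528 Frad -5.672607756710353 Ftan -0.30355566506088005 F [ 4.91380642 -2.85046159  0.03296885] w 0.017403563507484336
```

Call:
{"fn": "arm_command", "kwargs": {
  "deltas": [0, 5, 2, 0, 10, 0, 10, 5, 0, 10]
}}

```text
t: 5.1
tool_pos: [0.5171, 0.1647, 0.1321]
orientation: [0.173, 1.565, -0.174]
ft_force: [-0.3, -1.2, 3.5]
width: 0.0172
```

```bash
python3 f.py
```

```text
t 5.1 phi 107.259369654844 r 0.055200115072938684 Frad -0.5489456541067836 Ftan -1.1606316065516864 F [-0.30171632 -1.24794804  3.47426593] w 0.01717335163467547
```

Call:
{"fn": "arm_command", "kwargs": {
  "deltas": [0, 5, 2, 0, 10, 0, 10, 6, 0, 10]
}}

```text
t: 5.3
tool_pos: [0.5254, 0.1732, 0.1321]
orientation: [0.173, 1.565, -0.174]
ft_force: [0.3, -1.6, 2.8]
width: 0.0172
```

```bash
python3 f.py
```

```text
t 5.3 phi 119.60731080809504 r 0.05536767090741673 Frad -1.4525774978554666 Ftan -0.7565621813335287 F [ 0.31910572 -1.6064057   2.8131693 ] w 0.01721287589027117
```

Call:
{"fn": "arm_command", "kwargs": {
  "deltas": [0, 4, 4, 0, 10, 0, 8, 8, 0, 10]
}}

```text
t: 5.5
tool_pos: [0.5352, 0.1795, 0.1322]
orientation: [0.173, 1.565, -0.173]
ft_force: [-0.1, -1.4, 2.5]
width: 0.0171
```

```bash
python3 f.py
```

```text
t 5.5 phi 131.67058066781513 r 0.055395227876534135 Frad -1.2601065025986133 Ftan -0.7155064583805573 F [-0.07341742 -1.4472138   2.51636388] w 0.017142977848951434
```

Call:
{"fn": "arm_command", "kwargs": {
  "deltas": [0, 3, 5, 0, 10, 0, 6, 10, 0, 10]
}}

```text
t: 5.7
tool_pos: [0.5463, 0.1836, 0.1322]
orientation: [0.173, 1.565, -0.172]
ft_force: [-1.5, 0.9, 3.4]
width: 0.0171
```

```bash
python3 f.py
```

```text
t 5.7 phi 143.96192907294395 r 0.05537275158980013 Frad 1.2659647558460332 Ftan -1.2622745677268339 F [-1.53733977  0.91246385  3.4363926 ] w 0.017115893422127337
```

Call:
{"fn": "arm_command", "kwargs": {
  "deltas": [0, 3, 5, 0, 10, 0, 4, 10, 0, 10]
}}

```text
t: 5.9
tool_pos: [0.5573, 0.1853, 0.1323]
orientation: [0.174, 1.564, -0.172]
ft_force: [-0.3, 2.6, 3.4]
width: 0.0172
```

```bash
python3 f.py
```

```text
t 5.9 phi 155.45134638885062 r 0.05534984818135968 Frad 2.6459013657778243 Ftan -0.1874747611880653 F [-0.3212653   2.63300768  3.42263038] w 0.01717493110033963
```

Call:
{"fn": "arm_command", "kwargs": {
  "deltas": [0, 2, 6, 0, 10, 0, 2, 12, 0, 10]
}}

```text
t: 6.1
tool_pos: [0.5663, 0.1853, 0.1318]
orientation: [0.173, 1.571, -0.172]
ft_force: [-11.2, 3.7, 11.4]
width: 0.0174
```

```bash
python3 f.py
```

```text
t 6.1 phi 164.74774084411672 r 0.05561503975903061 Frad 2.4775612645074885 Ftan -11.55569107133255 F [-11.2079773    3.74880659  11.41306608] w 0.017414982238856357
```

Call:
{"fn": "arm_command", "kwargs": {
  "deltas": [0, 0, 5, 0, 10, 0, 0, 11, 0, 10]
}}

```text
t: 6.3
tool_pos: [0.5764, 0.1834, 0.1318]
orientation: [0.172, 1.572, -0.172]
ft_force: [-11.1, 2.5, 9.1]
width: 0.0171
```

```bash
python3 f.py
```

```text
t 6.3 phi 175.30683007923636 r 0.055825408338472486 Frad -0.8974036628618616 Ftan -11.365151394810031 F [-11.13299081   2.45530348   9.08280909] w 0.017149744925036844
```

Call:
{"fn": "arm_command", "kwargs": {
  "deltas": [0, -2, 6, 0, 10, 0, -3, 11, 0, 10]
}}

```text
t: 6.5
tool_pos: [0.5869, 0.179, 0.1319]
orientation: [0.173, 1.571, -0.17]
ft_force: [-10.0, 5.2, 8.9]
width: 0.0172
```

```bash
python3 f.py
```

```text
t 6.5 phi 187.01983684151622 r 0.05581135083837045 Frad -0.2392187755810002 Ftan -11.285252436772439 F [-10.0168873    5.20347162   8.90390128] w 0.017198883570325653
```

The load began between about 155° and 165°: the tangential force went from under 1.3 N to 11.5 N and has stayed there. I take 160° as the onset, so the target is about 520° measured, within ±17°. I'll turn on in blocks.

Call:
{"fn": "arm_command", "kwargs": {
  "deltas": [0, -3, 6, 0, 10, 0, -6, 11, 0, 10, 0, -9, 15, 0, 10, 0, -13, 19, 0, 10, 0, -17, 23, 0, 10, 0, -22, 27, 0, 10, 0, -27, 30, 0, 10, 0, -32, 32, 0, 10, 0, -37, 34, 0, 10, 0, -43, 35, 0, 10, 0, -49, 36, 0, 10, 0, -55, 36, 0, 10, 0, -60, 35, 0, 10, 0, -66, 34, 0, 10, 0, -71, 32, 0, 10, 0, -77, 30, 0, 10]
}}

```text
t: 8.1
tool_pos: [0.6052, 0.0988, 0.1327]
orientation: [0.176, 1.558, -0.166]
ft_force: [7.6, 8.9, -5.0]
width: 0.0173
```

```bash
python3 f.py
```

```text
t 8.1 phi 283.0014176104284 r 0.054817303452685304 Frad 1.2189855700911774 Ftan -11.636675645902775 F [ 7.6184056   8.88020506 -5.00662649] w 0.01725470685301869
```

Call:
{"fn": "arm_command", "kwargs": {
  "deltas": [0, -5, -3, 0, 10, 0, -9, -7, 0, 10, 0, -14, -11, 0, 10, 0, -17, -15, 0, 10, 0, -21, -19, 0, 10, 0, -24, -24, 0, 10, 0, -26, -30, 0, 10, 0, -28, -35, 0, 10, 0, -29, -41, 0, 10, 0, -30, -47, 0, 10, 0, -30, -52, 0, 10, 0, -29, -58, 0, 10, 0, -28, -64, 0, 10, 0, -26, -69, 0, 10, 0, -24, -74, 0, 10, 0, -21, -79, 0, 10]
}}

```text
t: 9.7
tool_pos: [0.5244, 0.0887, 0.1325]
orientation: [0.174, 1.556, -0.176]
ft_force: [10.1, -5.9, -8.3]
width: 0.017
```

```bash
python3 f.py
```

```text
t 9.7 phi 19.187439377711826 r 0.05454913592944274 Frad -2.1163696888270813 Ftan -11.479039149661181 F [10.06911152 -5.90426572 -8.25754401] w 0.017018383801989376
```

Call:
{"fn": "arm_command", "kwargs": {
  "deltas": [0, 4, -5, 0, 10, 0, 7, -9, 0, 10, 0, 12, -13, 0, 10, 0, 16, -17, 0, 10, 0, 21, -19, 0, 10, 0, 27, -22, 0, 10, 0, 32, -24, 0, 10, 0, 38, -25, 0, 10, 0, 43, -25, 0, 10, 0, 49, -25, 0, 10, 0, 55, -25, 0, 10, 0, 61, -24, 0, 10, 0, 66, -22, 0, 10, 0, 71, -19, 0, 10, 0, 76, -17, 0, 10, 0, 81, -13, 0, 10, 0, 85, -9, 0, 10, 0, 89, -5, 0, 10, 0, 92, 0, 0, 10, 0, 95, 5, 0, 10]
}}

```text
t: 11.7
tool_pos: [0.5427, 0.1827, 0.1318]
orientation: [0.171, 1.572, -0.175]
ft_force: [-12.3, -0.3, 12.6]
width: 0.0176
```

```bash
python3 f.py
```

```text
t 11.7 phi 140.07468969757699 r 0.05544908148900331 Frad 3.620525946122403 Ftan -11.797970146632956 F [-12.33820244  -0.2628084   12.63901184] w 0.01757633500746574
```

Call:
{"fn": "arm_command", "kwargs": {
  "deltas": [0, 3, 5, 0, 10, 0, 4, 10, 0, 10, 0, 6, 18, 0, 10, 0, 6, 18, 0, 10, 0, 6, 18, 0, 10]
}}

```text
t: 12.2
tool_pos: [0.5628, 0.1855, 0.1319]
orientation: [0.172, 1.569, -0.173]
ft_force: [-7.7, 1.4, 9.6]
width: 0.0171
```

```bash
python3 f.py
```

```text
t 12.2 phi 161.13022288240475 r 0.05558579225714152 Frad 1.0199863119693442 Ftan -7.763528190925689 F [-7.70503671  1.39468682  9.58626816] w 0.017125867981422502
```

Call:
{"fn": "arm_command", "kwargs": {
  "deltas": [0, 0, -1, 0, 60, 0, 0, -1, 0, 60, 0, 0, -1, 0, 60, -30, 0, 0, 0, 60, -70, 0, 0, 0, 60, -100, 0, 0, 0, 60, -100, 0, 0, 0, 60]
}}

```text
t: 12.9
tool_pos: [0.5683, 0.1852, 0.2369]
orientation: [0.177, 1.556, -0.171]
ft_force: [0.9, 0.8, 0.1]
width: 0.0602
```

```bash
python3 f.py
python3 - <<'E'
from station import *
from h import *
s=state();print(s['tool_pos'],s['orientation'],s['joint_positions'].round(2))
d=snapshot("scene");P=cloud(d);Z=P[...,2];m=np.zeros(Z.shape,bool);m[130:260,220:350]=1
k,L,st,ce=cv2.connectedComponentsWithStats((m&(Z>.135)&(Z<.178)).astype(np.uint8))
for i in range(1,k):
    Q=P[L==i]
    if len(Q)>3: print(len(Q),ce[i],Q.mean(0).round(4),cv2.minEnclosingCircle(Q[:,:2].astype(np.float32)))
cv2.imwrite("pics/s2.png",cv2.resize(d["frame"][110:260,210:360],None,fx=4,fy=4,interpolation=cv2.INTER_CUBIC))
E
```

```text
t 12.9 phi 166.81113199893628 r 0.0558069621460033 Frad 0.9440497969023096 Ftan 0.7390094461894474 F [0.8698004  0.82511347 0.07702244] w 0.06019861925301631
[0.56830656 0.18520027 0.23689424] [ 0.17675434  1.5561589  -0.17064604] [-0.57  0.44  0.24  1.7  -0.12  1.01  1.06]
64 [299.03125  217.921875] [0.564  0.1879 0.1609] ((0.5625200867652893, 0.18694239854812622), 0.009160415269434452)
```

View pics/s2.png

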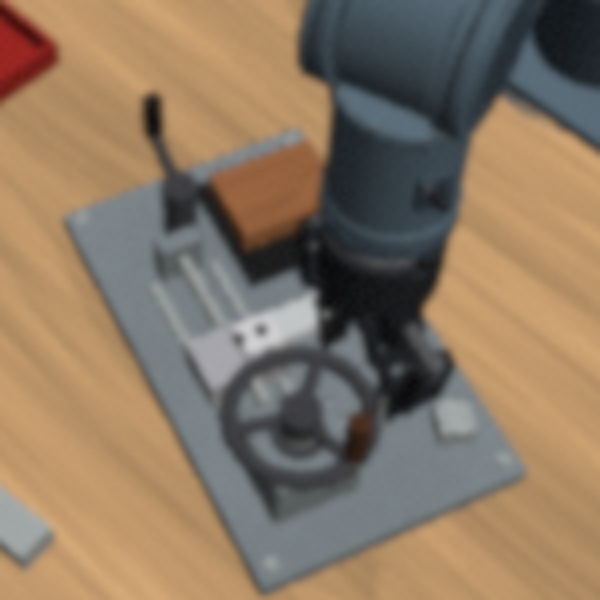

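The crank stands where I left it, at about (0.562, 0.186), or roughly 161°. The clamp grip is still open, at around (152,115) in the crop. Next I'll move over the clamp grip.

Call:
{"fn": "arm_command", "kwargs": {
  "deltas": [0, -45, -6, 0, 60, 0, -90, -12, 0, 60, 0, -135, -19, 0, 60, 0, -180, -25, 0, 60, 0, -225, -31, 0, 60, 0, -270, -37, 0, 60, 0, -315, -43, 0, 60, 0, -350, -48, 0, 60, 0, -375, -52, 0, 60, 0, -375, -52, 0, 60, 0, -375, -52, 0, 60, 0, -375, -52, 0, 60]
}}

```text
t: 14.15
tool_pos: [0.4325, -0.1687, 0.2317]
orientation: [0.172, 1.565, -0.172]
ft_force: [0.7, 0.6, -0.2]
width: 0.0602
```

Run:
```python
from station import *
from h import *
s=state();print(s['tool_pos'],s['joint_positions'].round(2))
d=snapshot("scene");P=cloud(d);Z=P[...,2]
k,L,st,ce=cv2.connectedComponentsWithStats(((Z>.105)&(Z<.13)&(np.abs(P[...,0]-.436)<.04)&(np.abs(P[...,1]+.169)<.04)).astype(np.uint8))
for i in range(1,k):
    Q=P[L==i]; print(len(Q),ce[i],Q.mean(0).round(4),cv2.minEnclosingCircle(Q[:,:2].astype(np.float32)))
```

```text
[ 0.43245505 -0.16869443  0.23170182] [-0.08  0.23  0.41  2.03 -0.11  0.91  1.74]
36 [247.5        136.02777778] [ 0.4391 -0.1683  0.1184] ((0.4386065900325775, -0.16896933317184448), 0.0112452432513237)
```

Call:
{"fn": "arm_command", "kwargs": {
  "deltas": [0, 0, 4, 0, 60, 45, 0, 4, 0, 60, 80, 0, 4, 0, 60, 110, 0, 4, 0, 60, 130, 0, 4, 0, 60, 143, 0, 4, 0, 60, 143, 0, 4, 0, 60]
}}

```text
t: 14.9
tool_pos: [0.4357, -0.17, 0.088]
orientation: [0.173, 1.566, -0.172]
ft_force: [-0.3, -0.3, 0.4]
width: 0.0602
```

Run:
```python
from station import *
from h import *
s=state();print(s['tool_pos'],s['ft_force'],s['joint_positions'].round(2))
d=snapshot("scene")
cv2.imwrite("pics/s3.png",cv2.resize(d["frame"][105:195,210:310],None,fx=6,fy=6,interpolation=cv2.INTER_CUBIC))
```

```text
[ 0.43569259 -0.17002878  0.08804047] [-0.33079257 -0.25277832  0.41125677] [ 0.02  0.48  0.32  2.12 -0.27  0.58  1.88]
```

View pics/s3.png

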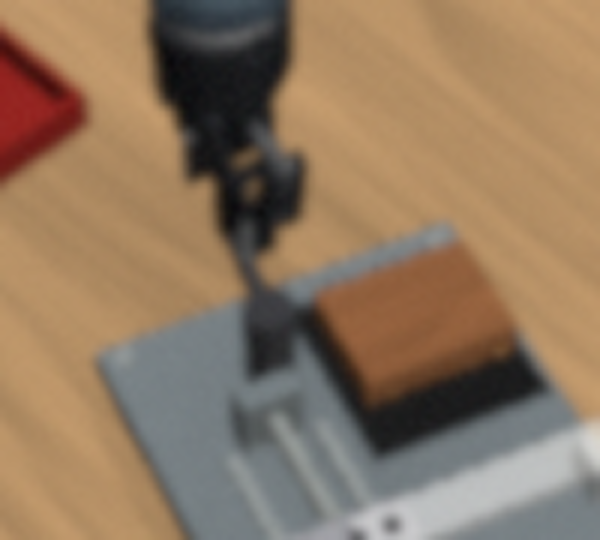

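The fingers straddle the grip at about (240,210) and sit clear above the lever, with no contact force. Closing.

Call:
{"fn": "arm_command", "kwargs": {
  "deltas": [0, 0, 0, 0, 30, 0, 0, 0, 0, 10, 0, 0, 0, 0, 10, 0, 0, 0, 0, 10, 0, 0, 0, 0, 10],
  "force": 25
}}

```text
t: 15.45
tool_pos: [0.4369, -0.171, 0.0901]
orientation: [0.173, 1.562, -0.174]
ft_force: [-0.9, -0.4, 7.1]
width: 0.0174
```

Run:
```python
import numpy as np
c=np.array([.4357,-.1695]);V=np.array([.461,-.109]);r=c-V;print(np.linalg.norm(r))
V=c-r/np.linalg.norm(r)*.065;r=c-V;fy=np.array([-.309,-.951]);fx=np.array([-.951,.309])
l0=np.arctan2(r@fx,r@fy);print("lock0",l0,V)
for l in np.arange(l0+.1,1.5,.1):
    p=V+.065*(np.cos(l)*fy+np.sin(l)*fx);d=(p-c)*1e3
    print(round(l,2),p.round(4),round(d@[.2189,.9757]),round(d@[.9757,-.2189]))
```

```text
0.0655769776674711
lock0 0.08192087424388306 [ 0.4607774  -0.10953231]
0.18 [ 0.4298 -0.1667] 1 -6
0.28 [ 0.4243 -0.1633] 4 -12
0.38 [ 0.4191 -0.1594] 6 -18
0.48 [ 0.4143 -0.155 ] 9 -24
0.58 [ 0.41   -0.1501] 13 -29
0.68 [ 0.4062 -0.1449] 18 -34
0.78 [ 0.403  -0.1392] 22 -39
0.88 [ 0.4003 -0.1333] 28 -42
0.98 [ 0.3982 -0.1272] 33 -46
1.08 [ 0.3968 -0.1208] 39 -49
1.18 [ 0.396  -0.1144] 45 -51
1.28 [ 0.3958 -0.1079] 51 -52
1.38 [ 0.3963 -0.1014] 58 -53
1.48 [ 0.3974 -0.095 ] 64 -54
```

Call:
{"fn": "arm_command", "kwargs": {
  "deltas": [0, 1, -6, 0, 10, 0, 4, -12, 0, 10, 0, 6, -18, 0, 10, 0, 9, -24, 0, 10, 0, 13, -29, 0, 10, 0, 18, -34, 0, 10, 0, 22, -39, 0, 10]
}}

```text
t: 16.15
tool_pos: [0.4039, -0.1411, 0.0901]
orientation: [0.173, 1.561, -0.174]
ft_force: [3.6, -1.5, 4.2]
width: 0.0169
```

```bash
cat > g.py <<'E'
from station import *
import numpy as np
s=state();r=s['tool_pos'][:2]-np.array([.4608,-.1095]);fy=np.array([-.309,-.951]);fx=np.array([-.951,.309])
l=np.arctan2(r@fx,r@fy);u=r/np.linalg.norm(r);F=s['ft_force'][:2]
print('lock',l,'r',np.linalg.norm(r),'Frad',F@u,'Ftan',F@[u[1],-u[0]],s['joint_positions'].round(2))
E
python3 g.py
```

```text
lock 0.7496138877575559 r 0.06514182884815753 Frad -2.364958385643289 Ftan -3.061915223568801 [-0.04  0.43  0.32  2.22 -0.26  0.53  1.83]
```

Good. From (22,-39) I'll go on to 1.28.

Call:
{"fn": "arm_command", "kwargs": {
  "deltas": [0, 6, -3, 0, 10, 0, 11, -7, 0, 10, 0, 17, -10, 0, 10, 0, 23, -12, 0, 10, 0, 29, -13, 0, 10]
}}

```text
t: 16.65
tool_pos: [0.3965, -0.1099, 0.0899]
orientation: [0.174, 1.563, -0.174]
ft_force: [-2.1, -2.4, 11.5]
width: 0.0173
```

```bash
python3 g.py
```

```text
lock 1.2508242490538701 r 0.06434445468532621 Frad 2.132253317205964 Ftan -2.368865236650381 [-0.11  0.41  0.32  2.26 -0.26  0.51  1.76]
```

Call:
{"fn": "arm_command", "kwargs": {
  "deltas": [0, 4, -1, 0, 10, 0, 7, -1, 0, 10, 0, 9, -1, 0, 10]
}}

```text
t: 16.95
tool_pos: [0.3971, -0.1012, 0.0899]
orientation: [0.173, 1.564, -0.174]
ft_force: [-4.1, -9.3, 13.4]
width: 0.0174
```

```bash
python3 g.py
```

```text
lock 1.3858681306440341 r 0.06420062103232987 Frad 2.9160509290036742 Ftan -9.714885634940778 [-0.14  0.4   0.32  2.26 -0.26  0.51  1.74]
```

The tangential force rose from 2.4 to 9.7 N at 1.39 rad, so the handle is at its stop. I'll release and lift.

Call:
{"fn": "arm_command", "kwargs": {
  "deltas": [0, 0, 0, 0, 45, 0, 0, 0, 0, 60, 0, 0, 0, 0, 60, -30, 0, 0, 0, 60, -70, 0, 0, 0, 60, -110, 0, 0, 0, 60, -150, 0, 20, 0, 60, -150, 40, 20, 0, 60, -150, 80, 20, 0, 60, -150, 120, 20, 0, 60, -150, 160, 20, 0, 60, -150, 200, 20, 0, 60, -150, 240, 20, 0, 60, -150, 240, 20, 0, 60, -150, 240, 20, 0, 60]
}}

```text
t: 18.45
tool_pos: [0.4691, 0.1298, 0.2388]
orientation: [0.171, 1.565, -0.172]
ft_force: [-0.3, -0.7, -0.6]
width: 0.0602
```

Run:
```python
from station import *
from h import *
print(state()['ft_force'],state()['tool_pos'])
d=snapshot("scene");P=cloud(d);Z=P[...,2];o=dict(np.load("scene0.npz"))
k,L,st,ce=cv2.connectedComponentsWithStats(((Z>.1)&(Z<.13)&(np.hypot(P[...,0]-.461,P[...,1]+.109)<.09)).astype(np.uint8))
for i in range(1,k):
    Q=P[L==i]
    if len(Q)>3: print(len(Q),ce[i],Q.mean(0).round(4))
y,h,x,w=110,150,210,150
cv2.imwrite("pics/s4.png",np.hstack([cv2.resize(a["frame"][y:y+h,x:x+w],(400,400),interpolation=cv2.INTER_CUBIC) for a in(o,d)]))
```

```text
[-0.28167246 -0.66757991 -0.60039083] [0.46913907 0.12975067 0.23878006]
39 [269.87179487 141.61538462] [ 0.3996 -0.0986  0.1163]
```

View pics/s4.png

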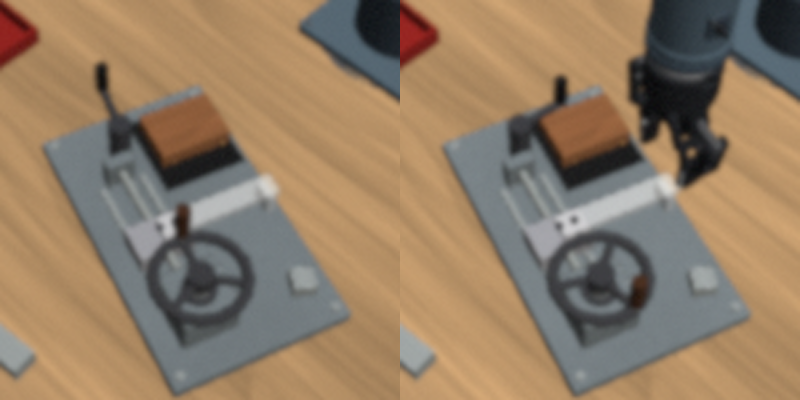

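The clamp grip now points to the feed's -x, near (560,90) in the right half. The crank is where I left it, the cherry block and gauge haven't moved, and the gripper is clear. Handing in.

```bash
python3 -c "
from station import *
print(job_done(),state()['t'])"
```

```text
the job is handed in; nothing more can be done
the job is handed in; nothing more can be done
```

I turned the handwheel clockwise one full turn past the end of its slack, let go, swung the clamp to its stop and handed the job in. The clock read 18.5 s just before handing in, and I got no verdict back.

- **Wheel:** The tangential force on the crank stayed under 1.3 N until 155° and was 11.5 N by 165°, so I took 160° (±5°) as where the load begins. I stopped at 521°, about 361° of loaded turn, or roughly 2.0 mm of fence travel. The ±5° is well inside the ±17° allowed. After release, the camera showed the crank still there.
- **Load reading:** The loaded force mostly read 11.3–11.8 N, slightly above the stated 7–11 N. I held the crank at 28 N, so grip and push together stayed far below the 110 N limit.
- **Clamp:** The tangential force rose from 2.4 N to 9.7 N at about 1.39 rad, which is the stop. After release, the camera showed the grip still there.
- **Bystanders:** In the last picture the cherry block and gauge looked unmoved. I did not measure them, and I did not check the tray, ruler, baren or inkjar again; I worked only at the wheel and clamp and saw no unexpected contact forces.
- **Not checked directly:** I did not measure the fence's 2 mm shift, because camera readings are too coarse for it. That figure comes only from the crank angle counted after the load began.

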